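Press-test the jam jars and crate the ones that did not seal

TASK

A batch of jam jars has cooled on the wire rack and some did not seal. You cannot see which: the dome in the middle of a failed jar's lid gives under a light press and springs back, that of a sealed jar is hard. Find the failed jars and stand each of them upright in a cell of its own in the wooden crate, set down gently. Leave the sealed jars standing where they are on the rack, and do not tip a jar over or shove the other things about.

Things in the scene. Friction and masses are not known exactly. Their poses are not given: they have to be found in the camera images.
- rack: square wire cooling rack, 270 x 270 mm, its top 20 mm above the work surface; it does not move. Origin: centre of its underside, x and y along its sides. The jars stand near its four quarter points, 65 mm (give or take 8) from the centre in x and y
- crate: low square wooden crate, 186 x 186 mm, fixed, open at the top, rim 45 mm and inner floor 6 mm above the work surface; four cells 84 mm square, two by two, parted by 6 mm dividers 38 mm high. Origin: centre of its underside, x and y along its sides; cell centres at x = +-45 mm, y = +-45 mm. Fingers that open along the crate's diagonal clear jars in the cells beside
- jar_a: one of 4 like jam jars, 66 mm across, about 0.37 kg, in any quarter of the rack; 1 to 3 of the 4 failed to seal. Origin: centre of its underside; flat of the white lid at z = 85 mm, with a 30 mm wide dome in its middle, 3 mm higher. Sealed: it sinks under 1 mm at 10 N. Failed: it gives from 2 N, is 3 mm down and hard from 4.2 N, and springs back. Grip from above across lid and upper body
- jar_b: one of 4 like jam jars, 66 mm across, about 0.37 kg, in any quarter of the rack; 1 to 3 of the 4 failed to seal. Origin: centre of its underside; flat of the white lid at z = 85 mm, with a 30 mm wide dome in its middle, 3 mm higher. Sealed: it sinks under 1 mm at 10 N. Failed: it gives from 2 N, is 3 mm down and hard from 4.2 N, and springs back. Grip from above across lid and upper body
- jar_c: one of 4 like jam jars, 66 mm across, about 0.37 kg, in any quarter of the rack; 1 to 3 of the 4 failed to seal. Origin: centre of its underside; flat of the white lid at z = 85 mm, with a 30 mm wide dome in its middle, 3 mm higher. Sealed: it sinks under 1 mm at 10 N. Failed: it gives from 2 N, is 3 mm down and hard from 4.2 N, and springs back. Grip from above across lid and upper body
- jar_d: one of 4 like jam jars, 66 mm across, about 0.37 kg, in any quarter of the rack; 1 to 3 of the 4 failed to seal. Origin: centre of its underside; flat of the white lid at z = 85 mm, with a 30 mm wide dome in its middle, 3 mm higher. Sealed: it sinks under 1 mm at 10 N. Failed: it gives from 2 N, is 3 mm down and hard from 4.2 N, and springs back. Grip from above across lid and upper body
- kitchen_timer: round wind-up kitchen timer, 66 mm across, 70 mm high; a bystander; origin centre of its underside
- salt_box: small white salt box, 43 x 43 x 74 mm; a bystander; origin centre of its underside
- spice_jar: glass spice jar with screw cap, 41 mm across, 108 mm high; a bystander; origin centre of its underside

How it is judged:
At the end, for the whole second after the job is handed in: Each jar that failed to seal (springy dome) stands upright (within 7 degrees) on the floor of a cell of the crate, each sealed jar (hard dome) stands upright within 30 mm of where it started on the rack, and all four are at rest and let go. Whether a jar has failed is read from the seal inside it (((x of seal_a_c0 in the frame of jar_a below -0.0003 m and x of jar_a in the frame of crate between -0.08 and 0.08 m and y of jar_a in the frame of crate between -0.08 and 0.08 m and z of jar_a in the frame of crate between 0.003 and 0.012 m) or (x of seal_a_c0 in the frame of jar_a above -0.0003 m and distance of jar_a from where it was at the start of the episode below 0.03 m)) and angle between each of jar_a, jar_b, jar_c, jar_d's own z axis and vertical below 0.12 rad and linear speed of each of jar_a, jar_b, jar_c, jar_d below 0.02 m/s and ((x of seal_b_c0 in the frame of jar_b below -0.0003 m and x of jar_b in the frame of crate between -0.08 and 0.08 m and y of jar_b in the frame of crate between -0.08 and 0.08 m and z of jar_b in the frame of crate between 0.003 and 0.012 m) or (x of seal_b_c0 in the frame of jar_b above -0.0003 m and distance of jar_b from where it was at the start of the episode below 0.03 m)) and ((x of seal_c_c0 in the frame of jar_c below -0.0003 m and x of jar_c in the frame of crate between -0.08 and 0.08 m and y of jar_c in the frame of crate between -0.08 and 0.08 m and z of jar_c in the frame of crate between 0.003 and 0.012 m) or (x of seal_c_c0 in the frame of jar_c above -0.0003 m and distance of jar_c from where it was at the start of the episode below 0.03 m)) and ((x of seal_d_c0 in the frame of jar_d below -0.0003 m and x of jar_d in the frame of crate between -0.08 and 0.08 m and y of jar_d in the frame of crate between -0.08 and 0.08 m and z of jar_d in the frame of crate between 0.003 and 0.012 m) or (x of seal_d_c0 in the frame of jar_d above -0.0003 m and distance of jar_d from where it was at the start of the episode below 0.03 m))); the robot touches nothing.
It fails at once if a jar is tipped over (leans more than 35 degrees) (angle between any of jar_a, jar_b, jar_c, jar_d's own z axis and vertical above 0.6 rad).
It fails at once if a jar is dropped or knocked flying (it moves faster than 0.3 m/s while the fingers do not hold it) ((linear speed of jar_a above 0.3 m/s and contact force between jar_a and the fingers below 0.5 N) or (linear speed of jar_b above 0.3 m/s and contact force between jar_b and the fingers below 0.5 N) or (linear speed of jar_c above 0.3 m/s and contact force between jar_c and the fingers below 0.5 N) or (linear speed of jar_d above 0.3 m/s and contact force between jar_d and the fingers below 0.5 N)).
It fails at once if one of the other things is shoved more than 30 mm (distance of any of kitchen_timer, salt_box, spice_jar from where it was at the start of the episode above 0.03 m).
It also fails if it takes over 72 s, if anything falls off the work surface, if the arm or the gripper's body presses on something with over 40 N, if the wrist force passes 120 N, or if a joint passes its speed limit or range.

ROBOT

A 6-joint arm with a two-finger parallel gripper is mounted at the origin on a cart in front of the work surface, level with it; the furniture and walls round the work are solid. World frame = base frame: x ahead of the robot, y to its left, z up, the work surface at z = 0. Lengths are in m, angles in rad, forces in N, time in s.
With the tool pointing down it reaches from about 0.3 to 0.825 m from the base axis. Payload 5.4 kg.
Tool frame: the origin (TCP) lies at the very end of the fingers, on their centre line; the grasp point (between the pads) lies 19 mm behind it; z points along the fingers, y is the line along which they close (so a half turn about z gives the same grasp; the last joint's range is limited). The gripper opens to 92 mm and grips with 3 to 60 N. Pads are 20 mm wide; open, the fingers measure 128 mm over their backs; the gripper's body (75 mm by 189 mm) begins 69 mm behind the grasp point.
Start: joints at [1.062, 0.158, 1.597, -0, 1.386, -0.21], TCP at [0.169, 0.55, 0.215] pointing down, gripper open.
Joint ranges: [-2.91, 2.91], [-0.94, 2.29], [0.18, 2.7], [-1.29, 4.43], [0.17, 2.64], [-3, 3]. Speed limits (rad/s): [2.57, 2.57, 3.14, 3.14, 3.14, 3.14].

INTERFACE

Orientations are given as a rotation vector (axis times angle).
In Python, from workcell import bot gives the robot as it stands. Calls block until the motion is done:
- bot.goto(position, orientation): joint-space move of the TCP to a pose.
- bot.line_to(position, rot=None, max_speed=0.15): straight line of the TCP; rot=None keeps the orientation; max_speed is the mean speed in m/s.
- bot.set_joints(angles): joint-space move.
- bot.set_gripper(opening, newtons=None): opening from 0.0 (shut) to 1.0 (fully open); newtons is the grip in N (None keeps the last); returns when the fingers have stopped.
- bot.hold(seconds).
- bot.inverse_kinematics(position, orientation): joint angles nearest the present ones, or None.
- bot.read_camera(name): name is "scene" or "top" or "wrist"; returns a dict with "pixels" (480x640x3 uint8, blue, green, red), "fx", "fy", "cx", "cy" (pixels), "k1" (the pictures are not rectified: a ray, as slopes to the right and down, at radius r is drawn at 1 + k1 r^2 times it, then the intrinsics apply), "R" (3x3) and "t" (3): a world point X has camera coordinates R X + t. Camera axes: x right, y down, z forward; pixel columns grow to the right and rows downward; lengths in m; the calibration is good to about 2 mm. A picture is of the moment at which its call begins. There is no depth.
A pose or a line that the arm cannot do raises bot.MotionError and nothing moves.
- bot.job_done(): hands the job in; it is judged then, once.
Readings, each from a call of its own:
- bot.current_clock(): time.
- bot.current_joints(): joint angles.
- bot.current_joint_vel(): joint speeds.
- bot.current_effort(): joint torques, N m.
- bot.current_ee_pos(): TCP position.
- bot.current_tool_rot(): TCP orientation.
- bot.current_contact_force(): force on the tool from outside, world axes, zero at the start.
- bot.current_ft_torque(): the same for the moment, N m.
- bot.current_opening(): opening from 0.0 (shut) to 1.0 (fully open).
- bot.current_grip_force(): force on a finger pad.
Only numpy, scipy, OpenCV 4.12 (cv2) and the standard library are available. Lean on these libraries where they do the work, as an engineer would, in place of code of your own. Each camera call takes 0.05 s, during which the arm holds its last target. There are 200 camera calls.

## Working session

There is one attempt and no reset: what is moved stays moved. The work goes in short steps, each a Python script; the robot and the scene stay as the last script left them, time stands still between calls to the robot, and variables do not carry over. Pictures are saved under pics/ and viewed, at most 10 in all, crops included, and the job is handed in when it is done.

```bash
mkdir -p pics; ls; python3 - <<'E'
from workcell import bot
import cv2,numpy as np
for n in("top","scene"):
    c=bot.read_camera(n); cv2.imwrite(f"pics/{n}0.png",c["pixels"])
    print(n,c["fx"],c["fy"],c["cx"],c["cy"],c["k1"],(-c["R"].T@c["t"]).round(3),c["R"].round(3).tolist())
print(bot.current_tool_rot(),bot.current_clock(),bot.current_contact_force(),bot.current_opening())
E
```

```text
pics
workcell.py
top 445.3211173243274 445.3211173243274 312.08461918510466 241.264069903492 -0.08711004654230572 [ 0.525 -0.025  0.881] [[-0.02, -1.0, -0.011], [-0.997, 0.021, -0.08], [0.081, 0.009, -0.997]]
scene 476.0965195206619 476.0965195206619 313.11010111483165 230.742261694662 -0.01877831324712694 [-0.029 -0.387  0.881] [[0.504, -0.864, -0.009], [-0.644, -0.369, -0.67], [0.575, 0.343, -0.742]]
[-4.67559706e-01 -3.10601119e+00  2.45107026e-03] 0.1 [-0.10437248 -0.02233678  0.34958143] 0.9977748105858031
```

View pics/top0.png

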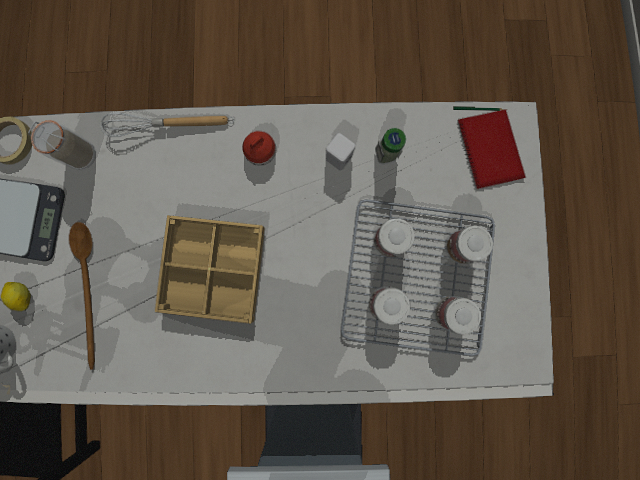

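View pics/scene0.png

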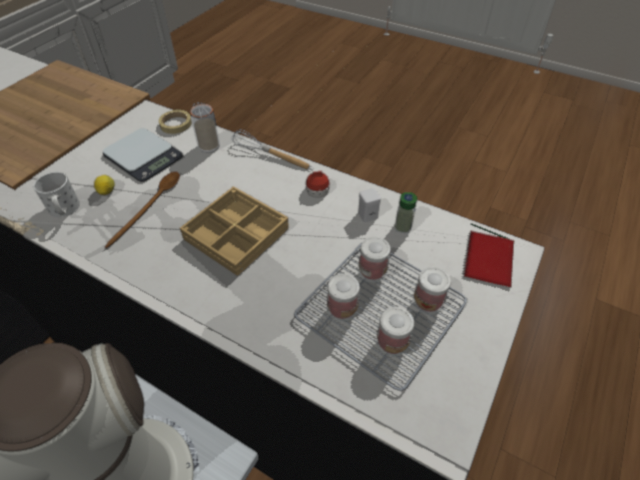

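The top view shows four white lids near (395,236), (471,243), (391,306) and (460,317), and the crate centred near (211,269). In the scene view the same lids are near (376,250), (434,282), (344,290) and (396,325). Next I'll segment them.

```bash
cat > h.py <<'E'
import cv2,numpy as np
from workcell import bot
def K(c): return np.array([[c["fx"],0,c["cx"]],[0,c["fy"],c["cy"]],[0,0,1.]])
def ray(c,p):
    u=cv2.undistortPoints(np.float64(p).reshape(-1,1,2),K(c),np.array([c["k1"],0,0,0.])).reshape(-1,2)
    return -c["R"].T@c["t"], np.c_[u,np.ones(len(u))]@c["R"]
def plane(c,p,z):
    o,d=ray(c,p); return o+d*((z-o[2])/d[:,2])[:,None]
def project(c,X): return cv2.projectPoints(np.float64(X),cv2.Rodrigues(c["R"])[0],c["t"],K(c),np.array([c["k1"],0,0,0.]))[0].reshape(-1,2)
def tri(c1,p1,c2,p2):
    o1,d1=ray(c1,p1);o2,d2=ray(c2,p2);out=[]
    for a,b in zip(d1,d2):
        s=np.linalg.lstsq(np.c_[a,-b],o2-o1,rcond=None)[0]
        x,y=o1+s[0]*a,o2+s[1]*b; out.append(np.r_[(x+y)/2,np.linalg.norm(x-y)])
    return np.array(out)
E
python3 - <<'E'
import cv2,numpy as np
t=cv2.imread("pics/top0.png");s=cv2.imread("pics/scene0.png")
a=cv2.resize(t[200:360,330:510],None,fx=3,fy=3,interpolation=2)
b=cv2.resize(s[225:375,300:480],None,fx=3,fy=3,interpolation=2)
def ov(im,roi,seeds,name):
    h=cv2.cvtColor(im,cv2.COLOR_BGR2HSV)
    for x,y in seeds:
        print(name,(x,y),[h[y,x+d].tolist() for d in range(-24,25,4)])
ov(t,0,[(395,236),(471,243),(391,306),(460,317)],"t")
ov(s,0,[(376,250),(434,282),(344,290),(396,325)],"s")
c=cv2.resize(t[200:340,145:280],None,fx=2,fy=2,interpolation=2)
m=np.zeros((600,800,3),np.uint8)
a=cv2.resize(a,(400,356));b=cv2.resize(b,(400,333));c=cv2.resize(c,(235,243))
m[:356,:400]=a;m[:333,400:]=b;m[357:600,:235]=c
cv2.imwrite("pics/m1.png",m)
E
```

```text
t (395, 236) [[30, 9, 147], [12, 38, 67], [42, 10, 125], [36, 9, 147], [48, 8, 158], [40, 5, 140], [60, 5, 144], [70, 5, 146], [50, 5, 144], [30, 5, 153], [30, 7, 143], [103, 16, 114], [60, 4, 127]]
t (471, 243) [[18, 43, 59], [2, 66, 58], [5, 62, 74], [42, 8, 153], [45, 7, 154], [30, 7, 112], [45, 3, 146], [70, 5, 143], [70, 5, 142], [50, 5, 143], [40, 5, 150], [40, 10, 150], [36, 9, 144]]
t (391, 306) [[50, 6, 120], [2, 57, 63], [45, 7, 151], [45, 10, 155], [60, 4, 132], [60, 4, 143], [40, 5, 144], [70, 5, 145], [60, 4, 144], [47, 11, 158], [30, 7, 152], [42, 9, 142], [30, 7, 142]]
t (460, 317) [[35, 23, 66], [2, 91, 56], [15, 17, 61], [45, 10, 150], [30, 5, 152], [60, 2, 135], [70, 5, 146], [75, 4, 142], [45, 4, 144], [50, 5, 150], [42, 8, 155], [42, 8, 158], [101, 18, 114]]
s (376, 250) [[24, 7, 177], [102, 11, 116], [30, 6, 92], [36, 7, 187], [36, 7, 179], [45, 3, 153], [45, 3, 165], [30, 3, 166], [30, 6, 183], [30, 4, 184], [30, 9, 86], [30, 4, 120], [30, 6, 165]]
s (434, 282) [[60, 2, 136], [24, 8, 161], [23, 10, 103], [38, 6, 185], [36, 6, 199], [30, 3, 151], [45, 3, 162], [40, 5, 168], [30, 5, 189], [30, 7, 180], [25, 9, 170], [30, 6, 160], [24, 8, 163]]
s (344, 290) [[30, 5, 102], [45, 4, 129], [30, 6, 120], [36, 7, 182], [38, 6, 176], [40, 5, 153], [45, 3, 159], [30, 3, 155], [30, 6, 178], [30, 6, 175], [20, 8, 91], [30, 6, 84], [0, 0, 75]]
s (396, 325) [[24, 8, 161], [45, 4, 135], [20, 8, 99], [38, 6, 182], [36, 7, 193], [40, 5, 156], [45, 3, 159], [45, 3, 162], [38, 6, 172], [30, 6, 184], [30, 6, 180], [30, 6, 85], [30, 3, 83]]
```

View pics/m1.png

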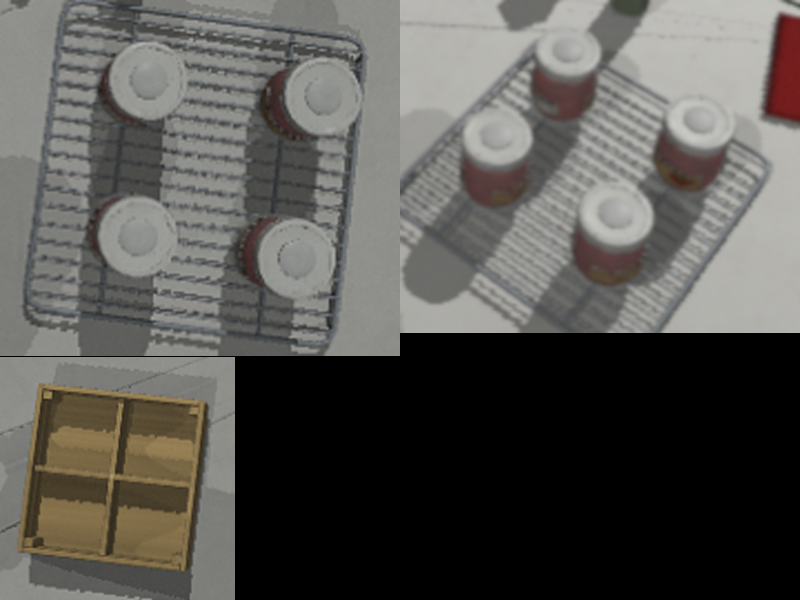

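The jar lids and domes are clear in both views, and so is the crate's rim and divider cross. I'll take coarse positions from the top view, then go over for wrist views.

```bash
cat >> h.py <<'E'
from scipy.spatial.transform import Rotation as Ro
def down(yaw):  # tool z down, tool y along world direction yaw
    y=np.array([np.cos(yaw),np.sin(yaw),0]);z=np.array([0,0,-1.]);x=np.cross(y,z)
    return Ro.from_matrix(np.c_[x,y,z]).as_rotvec()
def hough(im,r0,r1,md,p2=18):
    g=cv2.GaussianBlur(cv2.cvtColor(im,cv2.COLOR_BGR2GRAY),(3,3),0)
    q=cv2.HoughCircles(g,cv2.HOUGH_GRADIENT_ALT if 0 else cv2.HOUGH_GRADIENT,1,md,param1=80,param2=p2,minRadius=r0,maxRadius=r1)
    return np.zeros((0,3)) if q is None else q[0]
E
cat > look.py <<'E'
from h import *
import sys
c=bot.read_camera("top");im=c["pixels"]
q=hough(im,17,22,45,12); q=[k for k in q if 350<k[0]<500 and 200<k[1]<350]
for k in q: print(k, plane(c,[k[:2]],.105)[0].round(4))
h=cv2.cvtColor(im,cv2.COLOR_BGR2HSV); m=cv2.inRange(h,(10,70,40),(25,255,255)); m[:,:140]=0;m[:200]=0;m[:,290:]=0
n,l,st,ce=cv2.connectedComponentsWithStats(m); i=1+st[1:,4].argmax(); pts=np.argwhere(l==i)[:,::-1].astype(np.float32)
b=cv2.boxPoints(cv2.minAreaRect(pts)); w=plane(c,b,.045); print(b,w.round(4),w.mean(0), np.linalg.norm(np.diff(w,axis=0),axis=1))
rc=np.mean([plane(c,[k[:2]],.105)[0] for k in q],0); print("rack~",rc)
yaw=np.arctan2(*(bot_R:=Ro.from_rotvec(bot.current_tool_rot()).as_matrix())[[1,0],1]);print("yaw",yaw)
print(bot.current_ee_pos(), bot.read_camera("wrist")["R"].round(2).tolist(), -(lambda w:w["R"].T@w["t"])(bot.read_camera("wrist")))
for yw in np.arange(-2,2.1,.5):
  r=[bot.inverse_kinematics([*p,z],down(yw)) for p,z in((rc[:2],.35),(w.mean(0)[:2],.3))]
  print(yw,[None if j is None else np.round(j,2) for j in r])
E
python3 look.py
```

```text
[463.5 315.5  18.1] [ 0.4527 -0.2789  0.105 ]
[475.5 242.5  18. ] [ 0.5796 -0.3059  0.105 ]
[392.5 305.5  18. ] [ 0.4733 -0.1552  0.105 ]
[398.5 231.5  21.4] [ 0.6018 -0.1699  0.105 ]
[[154.01761 312.04858]
 [165.4317  213.88745]
 [264.44183 225.40027]
 [253.02774 323.5614 ]] [[0.4647 0.284  0.045 ]
 [0.6513 0.2626 0.045 ]
 [0.6247 0.0719 0.045 ]
 [0.441  0.0957 0.045 ]] [0.54540506 0.1785585  0.045     ] [0.18779941 0.19249065 0.18525062]
rack~ [ 0.52687037 -0.22747197  0.105     ]
yaw 1.2719714446454766
[0.16907559 0.54908597 0.2138613 ] [[0.29, 0.96, -0.0], [0.92, -0.28, 0.27], [0.26, -0.08, -0.96]] [0.09522184 0.57102607 0.38396379]
-2.0 [array([-0.62,  0.1 ,  1.39, -0.  ,  1.64,  1.38]), array([ 0.11,  0.11,  1.48, -0.  ,  1.55,  2.11])]
-1.5 [array([-0.62,  0.1 ,  1.39, -0.  ,  1.64,  0.88]), array([ 0.11,  0.11,  1.48, -0.  ,  1.55,  1.61])]
-1.0 [array([-0.62,  0.1 ,  1.39, -0.  ,  1.64,  0.38]), array([ 0.11,  0.11,  1.48, -0.  ,  1.55,  1.11])]
-0.5 [array([-0.62,  0.1 ,  1.39,  0.  ,  1.64, -0.12]), array([0.11, 0.11, 1.48, 0.  , 1.55, 0.61])]
0.0 [array([-0.62,  0.1 ,  1.39, -0.  ,  1.64, -0.62]), array([ 0.11,  0.11,  1.48, -0.  ,  1.55,  0.11])]
0.5 [array([-0.62,  0.1 ,  1.39, -0.  ,  1.64, -1.12]), array([ 0.11,  0.11,  1.48,  0.  ,  1.55, -0.39])]
1.0 [array([-0.62,  0.1 ,  1.39,  0.  ,  1.64, -1.62]), array([ 0.11,  0.11,  1.48, -0.  ,  1.55, -0.89])]
1.5 [array([-0.62,  0.1 ,  1.39,  0.  ,  1.64, -2.12]), array([ 0.11,  0.11,  1.48, -0.  ,  1.55, -1.39])]
2.0 [array([-0.62,  0.1 ,  1.39, -0.  ,  1.64, -2.62]), array([ 0.11,  0.11,  1.48, -0.  ,  1.55, -1.89])]
```

```bash
python3 - <<'E'
from h import *
import pickle
V={}
def snap(n): V[n]=bot.read_camera("wrist"); cv2.imwrite(f"pics/{n}.png",V[n]["pixels"])
r=down(-0.9)
try:
    bot.goto([.50,.14,.30],r); bot.hold(.15); snap("c1")
    bot.goto([.47,-.21,.36],r); bot.hold(.15); snap("r1")
    bot.line_to([.47,-.33,.36],max_speed=.3); bot.hold(.15); snap("r2")
finally: print(bot.current_clock(),bot.current_ee_pos())
pickle.dump(V,open("V.pkl","wb"))
m=np.zeros((600,800,3),np.uint8)
for n,(y,x) in zip(("c1","r1","r2"),((0,0),(0,400),(300,0))): m[y:y+300,x:x+400]=cv2.resize(V[n]["pixels"],(400,300),interpolation=cv2.INTER_AREA)
cv2.imwrite("pics/m2.png",m)
E
```

```text
4.6667 [ 0.47035949 -0.3288067   0.36045644]
```

View pics/m2.png

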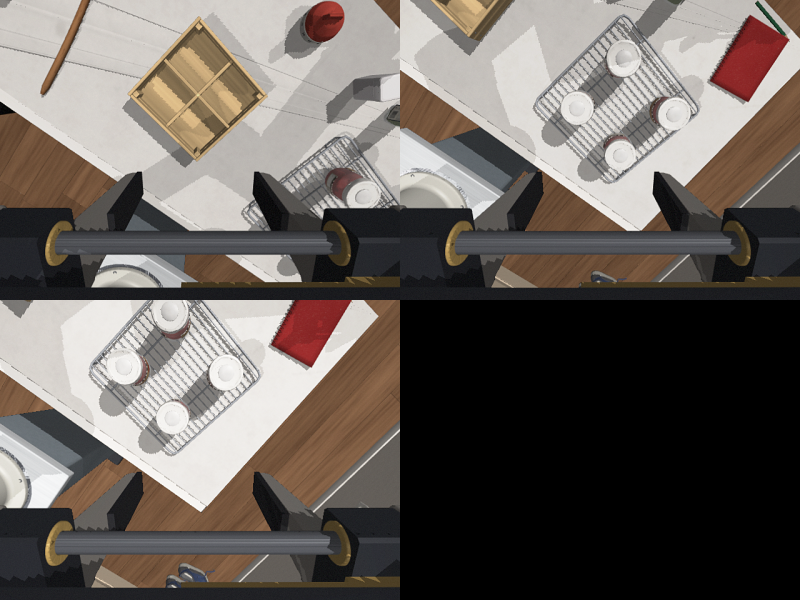

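Wrist views: in r1 the lids are near (360,95), (283,171), (432,181) and (352,248). In r2 they are near (274,27), (202,106), (362,115) and (275,187). In c1 the crate's rim corners are near (320,27), (427,155), (315,257) and (208,155) in full-size pixels.

```bash
cat > meas.py <<'E'
from h import *
import pickle
V=pickle.load(open("V.pkl","rb"))
seeds={"r1":[(360,95),(283,171),(432,181),(352,248)],"r2":[(274,27),(202,106),(362,115),(275,187)]}
P={}
for n in seeds:
    im=V[n]["pixels"].copy();P[n]=[]
    g=cv2.GaussianBlur(cv2.cvtColor(im,cv2.COLOR_BGR2GRAY),(3,3),0)
    for s in seeds[n]:
        x0,y0=max(s[0]-48,0),max(s[1]-48,0); c=g[y0:s[1]+48,x0:s[0]+48]
        q=cv2.HoughCircles(c,cv2.HOUGH_GRADIENT_ALT,1.5,60,param1=200,param2=.6,minRadius=20,maxRadius=34)
        if q is None: print(n,s,None);P[n].append(s);continue
        k=q[0][0]+[x0,y0,0]; print(n,s,k.round(1)); P[n].append(k[:2]); cv2.circle(im,(int(round(k[0])),int(round(k[1]))),int(round(k[2])),(0,255,0),1)
    cv2.imwrite(f"pics/{n}o.png",im)
T=tri(V["r1"],P["r1"],V["r2"],P["r2"]);print(T.round(4))
for n in P: print(n,plane(V[n],P[n],.105).round(4).tolist())
# crate
t=bot.read_camera("top")
def quad(im,roi):
    h=cv2.cvtColor(im,cv2.COLOR_BGR2HSV); m=cv2.inRange(h,(12,60,40),(26,255,255)); k=np.zeros_like(m);x0,y0,x1,y1=roi;k[y0:y1,x0:x1]=1;m*=k
    n,l,st,_=cv2.connectedComponentsWithStats(m);i=1+st[1:,4].argmax()
    hu=cv2.convexHull(np.argwhere(l==i)[:,::-1].astype(np.int32)); return cv2.approxPolyN(hu,4,ensure_convex=True).reshape(-1,2).astype(float)
qt=quad(t["pixels"],(145,200,290,340)); qc=quad(V["c1"]["pixels"],(190,10,450,280))
print(qt.tolist(),qc.tolist()); print(plane(t,qt,.045).round(3).tolist()); print(plane(V["c1"],qc,.045).round(3).tolist())
m=np.zeros((600,800,3),np.uint8)
m[:300,:400]=V["r1"]["pixels"][0:0+300,180:580] if 0 else cv2.imread("pics/r1o.png")[0:300,180:580]
m[:300,400:]=cv2.imread("pics/r2o.png")[0:300,100:500]
m[300:,:400]=V["c1"]["pixels"][0:300,120:520]
cv2.imwrite("pics/m3.png",m)
E
python3 meas.py
```

```text
r1 (360, 95) [363.   92.   28.4]
r1 (283, 171) [281.5 172.5  25.9]
r1 (432, 181) [439.5 182.5  26.5]
r1 (352, 248) [353.5 249.5  25.1]
r2 (274, 27) [271.   21.   28.3]
r2 (202, 106) [197.5 106.   28. ]
r2 (362, 115) [362.  115.   26.3]
r2 (275, 187) [276.5 188.5  26.4]
[[ 5.960e-01 -1.714e-01  1.137e-01  6.900e-03]
 [ 4.733e-01 -1.537e-01  9.950e-02  3.000e-04]
 [ 5.812e-01 -3.061e-01  1.097e-01  6.000e-04]
 [ 4.553e-01 -2.804e-01  1.089e-01  1.100e-03]]
r1 [[0.601, -0.1714, 0.105], [0.4739, -0.1538, 0.105], [0.5815, -0.3077, 0.105], [0.454, -0.2815, 0.105]]
r2 [[0.5938, -0.1695, 0.105], [0.4742, -0.1553, 0.105], [0.5821, -0.3063, 0.105], [0.4552, -0.2804, 0.105]]
[[253.0, 324.0], [154.0, 312.0], [167.0, 215.0], [264.0, 225.0]] [[315.0, 259.0], [203.0, 150.0], [318.0, 25.0], [429.0, 153.0]]
[[0.44, 0.096, 0.045], [0.465, 0.284, 0.045], [0.649, 0.259, 0.045], [0.625, 0.073, 0.045]]
[[0.444, 0.098, 0.045], [0.467, 0.283, 0.045], [0.651, 0.259, 0.045], [0.628, 0.075, 0.045]]
```

View pics/m3.png

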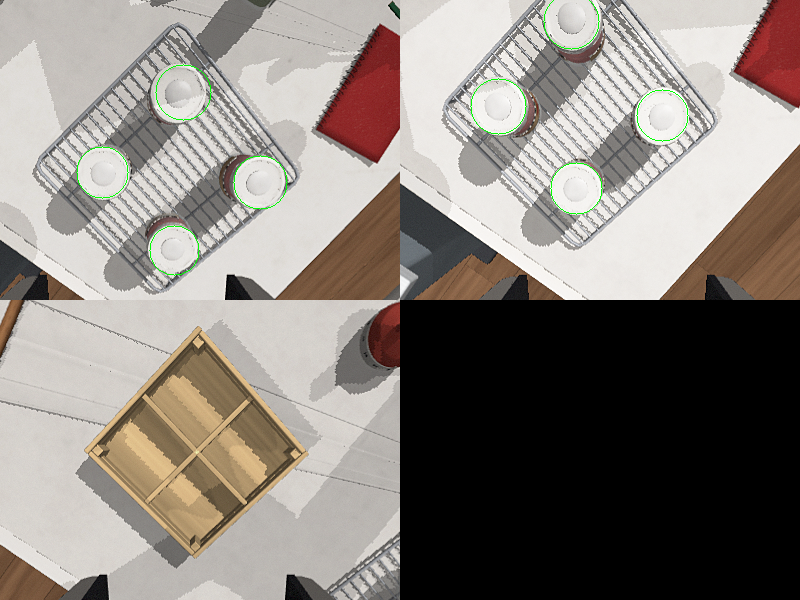

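The circles fit lids 2–4 well. Jar 1 in r1 is a few px off, and its dome is at about (360,93) in r1 and (270,18) in r2. The crate quads from the two views agree within 3 mm. I'll check the heights by triangulation and press jar 2 first.

```bash
cat > press.py <<'E'
from h import *
J={1:None,2:(.4738,-.1545),3:(.5815,-.3065),4:(.4547,-.2807)}
def press(p,rot):
    bot.goto([*p,.135],rot); bot.line_to([*p,.1125],max_speed=.08); bot.hold(.1)
    f0=bot.current_contact_force()[2]; log=[];z=.1125
    while z>.099:
        z-=.0007; bot.line_to([*p,z],max_speed=.02); bot.hold(.03)
        log.append((round(bot.current_ee_pos()[2]*1e3,2),round(bot.current_contact_force()[2]-f0,2)))
        if abs(log[-1][1])>7: break
    bot.line_to([*p,.135],max_speed=.15); return log
E
python3 - <<'E'
from press import *
import pickle
V=pickle.load(open("V.pkl","rb")); a,b=V["r1"],V["r2"]
print("j1",plane(a,[(360,93)],.108),plane(b,[(270,18)],.108),tri(a,[(360,93)],b,[(270,18)]))
d1=[(360,93),(283,172),(440,182),(353,248)];d2=[(270,18),(199,106),(361,115),(277,187)]
print(tri(a,d1,b,d2).round(4)); 
t=bot.read_camera("top")
T=tri(t,[[253.0,324.0],[154.0,312.0],[167.0,215.0],[264.0,225.0]],V["c1"],[[315.0,259.0],[203.0,150.0],[318.0,25.0],[429.0,153.0]]);print(T.round(4),T.mean(0))
print("cross",plane(V["c1"],[(315,153)],.038))
t0=bot.current_clock(); bot.set_gripper(0,20); print(bot.current_clock()-t0)
print(press(J[2],down(-.9)),bot.current_clock()-t0)
E
```

```text
j1 [[ 0.59760063 -0.16943179  0.108     ]] [[ 0.59497641 -0.16776674  0.108     ]] [[ 0.595318   -0.16934845  0.1141575   0.00255495]]
[[ 5.953e-01 -1.693e-01  1.142e-01  2.600e-03]
 [ 4.745e-01 -1.547e-01  9.840e-02  2.000e-04]
 [ 5.809e-01 -3.050e-01  1.128e-01  9.000e-04]
 [ 4.561e-01 -2.798e-01  1.048e-01  1.800e-03]]
[[0.4402 0.0965 0.0364 0.0021]
 [0.4654 0.2844 0.0413 0.0026]
 [0.6484 0.2569 0.0536 0.0015]
 [0.6275 0.0736 0.0394 0.0027]] [0.54539905 0.17785395 0.04266998 0.00220734]
cross [[0.54517965 0.17868457 0.038     ]]
1.3499999999999996
[(np.float64(112.01), np.float64(-1.07)), (np.float64(111.09), np.float64(-0.77)), (np.float64(110.34), np.float64(-1.18)), (np.float64(109.66), np.float64(-0.91)), (np.float64(108.96), np.float64(0.29)), (np.float64(108.38), np.float64(0.12)), (np.float64(107.92), np.float64(2.78)), (np.float64(107.57), np.float64(6.51)), (np.float64(107.33), np.float64(9.4))] 5.875
```

Jar 2 is sealed: hard at 107.3 mm with 9.4 N. Heights agree with the text, with rim ≈43 mm and lids about 105–109 mm. Pressing the others now.

```bash
python3 - <<'E'
from press import *
J[1]=(.5955,-.169)
for k in(1,3,4):
    print(k,[(float(a),float(b)) for a,b in press(J[k],down(-.9))],bot.current_clock())
E
```

```text
1 [(112.09, -0.53), (111.06, 0.33), (110.34, -0.49), (109.65, -0.54), (108.97, -0.35), (108.44, 0.01), (107.85, 2.41), (107.08, 2.91), (106.37, 2.48), (105.64, 3.49), (105.54, 6.53), (105.57, 10.63)] 15.4917
3 [(112.09, -0.55), (111.08, -0.15), (110.31, 0.63), (109.67, 0.27), (108.94, -0.27), (108.41, 0.6), (108.04, 3.78), (107.69, 5.97), (107.51, 8.82)] 19.525
4 [(112.05, 1.14), (111.12, 0.76), (110.33, 1.96), (109.65, 0.62), (108.96, 0.8), (108.41, 1.19), (107.94, 4.27), (107.56, 8.13)] 23.2417
```

Only jar 1 failed: it gave 2.3 mm at about 3 N, then went hard. I'll move it to the crate cell.

```bash
python3 - <<'E'
from h import *
r=down(-.918); p=[.5955,-.169]
th=-.133; C=np.array([.5458,.1783]); cell=C+np.array([[np.cos(th),-np.sin(th)],[np.sin(th),np.cos(th)]])@[.045,-.045]; print(cell)
bot.goto([*p,.2],r); bot.set_gripper(1.0); bot.line_to([*p,.075],max_speed=.12)
bot.set_gripper(0.3,25); print("grip",bot.current_opening()*92,bot.current_grip_force())
f0=bot.current_contact_force()[2]
bot.line_to([*p,.205],max_speed=.1); bot.hold(.2); print("load",bot.current_contact_force()[2]-f0,bot.current_opening()*92,bot.current_grip_force(),bot.current_clock())
bot.line_to([*cell,.205],max_speed=.12); bot.hold(.3)
c=bot.read_camera("top"); s=bot.read_camera("scene"); w=bot.read_camera("wrist")
m=np.zeros((600,800,3),np.uint8);m[:300,:400]=c["pixels"][150:450,130:530];m[:300,400:]=s["pixels"][130:430,120:520];m[300:,:400]=cv2.resize(w["pixels"],(400,300))
cv2.imwrite("pics/m4.png",m); print(bot.current_ee_pos(),bot.current_clock(),bot.current_grip_force())
E
```

```text
[0.58443521 0.12773005]
grip 63.71612610057478 24.92729269521078
load -6.885580543645342 63.62096729761936 24.81602306594141 28.7833
[0.58444459 0.12770736 0.20500151] 31.8583 24.816080347518437
```

View pics/m4.png

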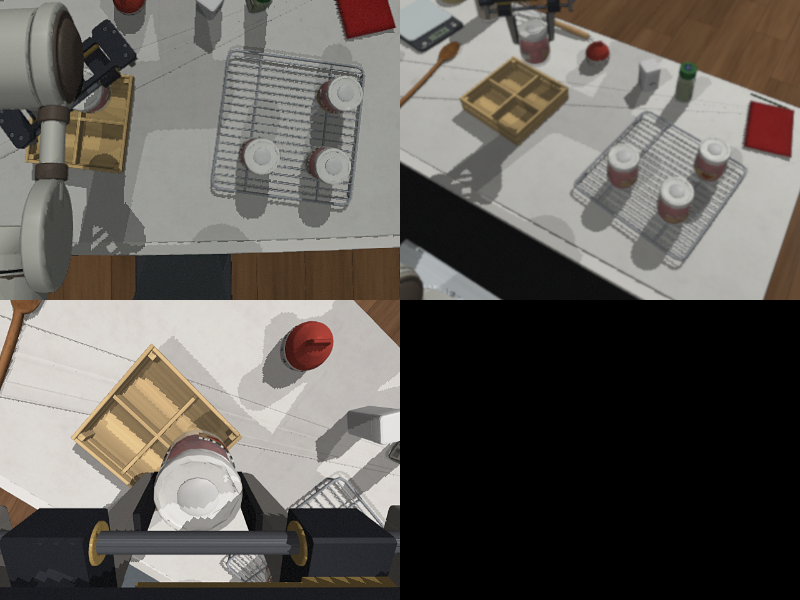

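The jar is held upright and centred between the fingers over the far-right cell, with its dome at about (320,304) in the full wrist image. The other jars are undisturbed. I'll correct for its offset in the grip and set it down.

```bash
python3 - <<'E'
from h import *
cell=np.array([.5844,.1277]); w=bot.read_camera("wrist")
off=plane(w,[(320,304)],.238)[0,:2]-cell; print("offset",off)
if np.linalg.norm(off)<.008: cell=cell-off
bot.line_to([*cell,.072],max_speed=.1); bot.hold(.3); f0=np.mean([bot.current_contact_force()[2] for _ in range(5)])
z=.072
while z>.0565:
    z-=.001; bot.line_to([*cell,z],max_speed=.02); bot.hold(.05); f=bot.current_contact_force()[2]-f0
    if f>3: break
print("touch",z,bot.current_ee_pos(),f,bot.current_clock())
E
```

```text
offset [0.00795166 0.00370206]
touch 0.059999999999999984 [0.58474407 0.12772856 0.06117006] 9.116839999529335 37.2917
```

Touch came at exactly the height expected for the crate floor (61 mm). I'll release gently and check.

```bash
python3 - <<'E'
from h import *
p=bot.current_ee_pos(); bot.line_to([.5844,.1277,.061],max_speed=.02); bot.hold(.2)
o=bot.current_opening(); 
for k in (.05,.12): bot.set_gripper(min(1,o+k))
bot.set_gripper(1.0); print(bot.current_contact_force())
bot.line_to([.5844,.1277,.2],max_speed=.1); w=bot.read_camera("wrist")
bot.goto([.35,.35,.3],down(-.3)); bot.hold(.2)
c=bot.read_camera("top"); s=bot.read_camera("scene")
m=np.zeros((600,800,3),np.uint8);m[:300,:400]=c["pixels"][150:450,130:530];m[:300,400:]=cv2.resize(s["pixels"][170:290,160:320],(400,300));m[300:,:400]=cv2.resize(w["pixels"],(400,300))
cv2.imwrite("pics/m5.png",m); print(bot.current_clock())
E
```

```text
[ 0.04540903  0.2707804  -0.75180559]
41.9417
```

View pics/m5.png

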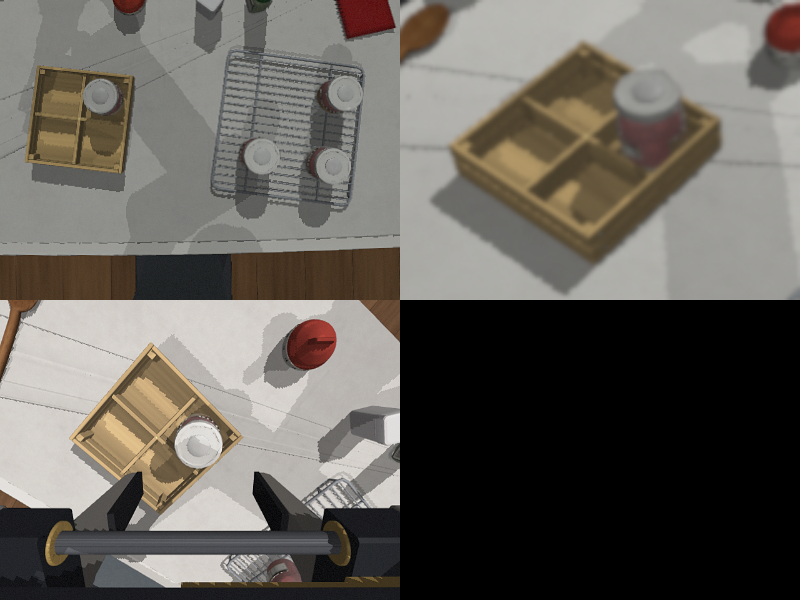

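The jar stands upright on the floor of the far-right cell, at about (232,247) in the top view. The other three jars are unmoved and the arm is clear.

```bash
python3 -c "
from workcell import bot
print(bot.job_done())"
```

```text
the job is handed in; nothing more can be done
None
```

One jar had failed to seal (the far-left one on the rack as seen from the robot); it now stands upright in a crate cell, the three sealed jars are still in place on the rack, and the job was handed in at about 42 s of the 72 s allowed, though the call returned no verdict.

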